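Seat the culture dish in the imager's tray, close the tray and start the scan

ROBOT

A 6-joint arm with a two-finger parallel gripper is mounted at the origin on a cart in front of the work surface, level with it; the furniture and walls round the work are solid. World frame = base frame: x ahead of the robot, y to its left, z up, the work surface at z = 0. Lengths are in m, angles in degrees, forces in N, time in s.
With the tool pointing down it reaches from about 0.25 to 0.725 m from the base axis. Payload 9.7 kg.
Tool frame: the origin (TCP) lies at the very end of the fingers, on their centre line; the grasp point (between the pads) lies 19 mm behind it; z points along the fingers, y is the line along which they close (so a half turn about z gives the same grasp; the last joint's range is limited). The gripper opens to 85 mm and grips with 20 to 120 N. Pads are 22 mm wide; open, the fingers measure 114 mm over their backs; the gripper's body (76 mm by 85 mm) begins 54 mm behind the grasp point. The pads swing forward as they close: fully open they stand 13 mm farther back than shut.
Start: joints at [77.235, 4.979, 10.078, 95.1, 0, 90], TCP at [0.122, 0.536, 0.231] pointing down, gripper open.
Joint ranges: [-179.16, 179.16], [-48.56, 103.87], [-65.8, 70.77], [-126.05, 130.52], [-82.76, 87.17], [-180, 180]. Speed limits (degrees/s): [127.2, 127.2, 147.25, 180, 180, 180].

INTERFACE

Orientations are given as [roll, pitch, yaw] about the fixed x, y, z axes, in that order (R = Rz(yaw) Ry(pitch) Rx(roll)).
In Python, from workcell import bot gives the robot as it stands.
- The arm moves only by the tool arm_command, never from a script. Its argument "series" is a list of rows, each a list of 4 numbers: the shift along the tool's x, y, z in m, then the turn about the tool's z in rad. A call has exactly 5 rows; each row is the pose to reach, as a shift and turn from the pose commanded when the call began, along the tool's axes at that moment; what a row does not reach only later rows make up. A row lasts 1/10 s, in which the tool goes at most 50 mm and 8.59 degrees, less where a joint would pass 70% of its speed; a pose out of reach is approached as far as the arm can. A call with a gripper value outside its range is refused whole. "hand" is the finger opening in m, from 0 to 0.0854, set as the call begins (left out, the last holds). The fingers move at their own pace and stop on an object; "grip_force" is the grip in N (left out, the last holds). Time passes only in rows, so rows that repeat a pose let the fingers close, or fill a call up. It gives the time, the measured TCP pose, the force, the opening and the grip force at its end, in the units of the state.
- bot.get_obs(): the state, without advancing time (a new reading comes with each control period).
- bot.camera(name): name is "scene" or "top" or "wrist"; returns a dict with "color" (400x640x3 uint8, blue, green, red), "camera_matrix" (3x3 intrinsics, pixels), "xyz" and "orientation" of the camera in the world; the wrist camera has in their place "T_tool_cam" (4x4, takes a point from camera to tool coordinates, whose origin is the TCP and whose axes are the flange's). Camera axes: x right, y up, looking along -z (the intrinsics and any distortion apply to the point x, -y, -z); pixel columns grow to the right and rows downward; lengths in m; the calibration is good to about 2 mm. A picture is of the moment at which its call begins: read the wrist's pose just before it. There is no depth.
- bot.job_done(): hands the job in; it is judged then, once.
Trained networks look in the newest picture that a camera, given by its name, has taken for a name from the list of things; names that differ only in an ending like _2 or _b are one class to them, and where a whole thing is asked for, a point or a joint stands for the part that bears it (a point fixed in the world has none). Each returns a list of dicts, best first, with "confidence" (0 to 1); they miss things now and then, are a little off and sometimes report something else, mostly with a low value. They report only what shows in the picture. A call takes as long as a camera call. They do not tell look-alikes from the thing itself.
- bot.find_in(camera, target): "location" ([column, row] in pixels, amid what is visible of it).
- bot.mark_of(camera, target): "location" ([column, row] in pixels: a listed point, or the origin of a listed thing).
The state is a dict: "time": time; "q": joint angles; "qd": joint speeds; "joint_efforts": joint torques, N m; "ee_pos": TCP position; "tcp_rot": TCP orientation; "wrist_force": force on the tool from outside, world axes, zero at the start; "torque": the same for the moment, N m; "opening": finger opening in m; "grasp_force": force on a finger pad.
Only numpy, scipy, OpenCV 4.12 (cv2) and the standard library are available. Lean on these libraries where they do the work, as an engineer would, in place of code of your own. Each camera call takes 0.05 s, during which the arm holds its last target. There are 200 camera calls.

TASK

The culture dish was set down on the colour card of the imager's open tray instead of in its round well. Without picking the dish up, gently nudge it across the tray until it drops flat into the well, then push the tray fully shut without slamming it, then press the green start key fully down and let it come back up. Leave the other things on the bench where they are.

Things in the scene. Friction and masses are not known exactly. Their poses are not given: they have to be found in the camera images.
- dish: round clear culture dish with a cream-coloured filling, 89 mm across, 14 mm high, about 30 g, loose; origin at the centre of its underside, z up. At the start it lies flat on the tray's deck on the colour card, to the -y side of the well. It slides easily; the thin plastic wants a light push, under 20 N; it must not be lifted or tipped up
- imager: the imager: low white instrument on a grey chassis, fixed; 264 mm wide (y), 176 deep (x), 86 high; origin at bench level under the middle of its front face, x into the housing (away from the robot, turned up to 10 degrees), y left, z up. The tray slides out of its front through a slot whose upper edge is 11.5 mm above the tray's deck: a dish lying on the deck catches there, a seated one passes
- well (a point): centre of the floor of the round well in the dark tray; axes as the imager's (y to the left, z up); it moves with the tray. The well is 93 mm across and 5 mm deep with an upright wall, a thin white ring round its edge and a dull grey floor, which is 29 mm above the bench; a seated dish stands on this point and stands 9 mm above the deck
- deck (a point): centre of the tray's flat upper face (deck), 34 mm above the bench, axes as the imager's, moves with the tray. Deck 120 mm (x) by 222 mm (y), open at both y ends; the well is 50 mm to +y of this point, the flat printed card of coloured squares 60 mm to -y. The white tray front, 12 mm thick, 232 mm wide, runs along its -x edge, its top 9 mm above the deck
- pull (a point): centre of the aluminium pull bar in front of the tray front: a level round bar 11 mm thick and 110 mm long along the imager's y, 28 mm above the bench, its axis 35 mm in front (-x) of the tray front; the bar can be pushed to +x of the imager to shut the tray; moves with the tray
- tray (a joint): how far the tray stands out, m: 0 is fully shut (the white tray front then lies against the housing), 0.133 fully out; it starts 0.125 to 0.133 out. It stays where it is left and takes about 2 to 4 N to slide
- start_key_top (a point): centre of the top of the round green start key, 30 mm across, on top of the housing near its front edge; its top is 99 mm above the bench, 10 mm above its grey bezel; pressed straight down
- start_key (a joint): how far the start key is pressed, m: 0 up, 0.006 fully down; its spring needs about 1.5 N to start and 4 N fully down, and pushes it back up
- spare_dish_1: lower one of a stack of two spare dishes on the bench to the right, the same kind as the dish; not part of the job, must stay
- spare_dish_2: upper one of the two stacked spare dishes; must stay
- tube: standing 50 ml tube with an orange cap, 35 mm across, 106 mm high, right of the imager; must stay
- brown_bottle: brown glass bottle with a black cap, 43 mm across, 66 mm high, left of the imager; must stay
- jar: white jar with a red cap, 43 mm across, 43 mm high, left of the imager; must stay
- marker: red and white marker pen, 130 mm long, 14 mm high, lying on the bench to the right, in front of the imager; must stay
- forceps: steel forceps, 133 mm long, 6 mm high, lying on the bench to the left, in front of the imager; must stay
Things that resemble listed ones, but are neither listed nor needed, are in the scene too. What is shaped like the dish but purple is not meant.

How it is judged:
By the outcome, as a careful person would: the job done as asked, in the order asked, and still so for the second after the job is handed in, with the robot touching nothing.
It also fails if it takes over 54 s, if anything falls off the work surface, if the arm or the gripper's body presses on something with over 40 N, if the wrist force passes 120 N, or if a joint passes its speed limit or range.

## Working session

There is one attempt and no reset: what is moved stays moved. The work goes in short steps, Python scripts to look and compute and a tool call to move; the robot and the scene stay as the last step left them, time stands still between calls to the robot, and variables do not carry over. Pictures are saved under pics/ and viewed, at most 13 in all, crops included, and the job is handed in when it is done.

Besides the shell and the picture viewer there is one more tool, called by a JSON object that holds its "fn" and its "kwargs", one argument or row to a line. arm_command: Moves the arm, as the interface text tells. Its arguments: {"type":"object","properties":{"series":{"type":"array"},"hand":{"type":"number"},"grip_force":{"type":"number"}},"required":["series"]}

```bash
mkdir -p pics
cat > h.py <<'E'
import numpy as np, cv2
from scipy.spatial.transform import Rotation as R
from workcell import bot
def cam(n, save=None):
    o=bot.get_obs(); c=bot.camera(n); K=np.array(c["camera_matrix"])
    if n=="wrist":
        T=np.array(c["T_tool_cam"]); Rt=R.from_euler('xyz',o["tcp_rot"],degrees=True).as_matrix()
        Rc=Rt@T[:3,:3]; p=Rt@T[:3,3]+np.array(o["ee_pos"])
    else:
        p=np.array(c["xyz"]); a=np.array(c["orientation"])
        Rc=a if a.shape==(3,3) else R.from_euler('xyz',a,degrees=True).as_matrix()
    if save: cv2.imwrite("pics/"+save,c["color"])
    return c,K,Rc,p
def ray(C,px,z):
    c,K,Rc,p=C
    d=np.linalg.inv(K)@[px[0],px[1],1]; d=Rc@(d*[1,-1,-1])
    return p+d*(z-p[2])/d[2]
def proj(C,X):
    c,K,Rc,p=C
    v=Rc.T@(np.array(X)-p)*[1,-1,-1]; u=K@v; return u[:2]/u[2]
E
python3 - <<'E'
from h import *
o=bot.get_obs(); print(o)
for n in ("top","scene"):
    C=cam(n,n+"0.png"); print(n,{k:v for k,v in C[0].items() if k!="color"})
    for t,z in (("dish",.034),("well",.029),("deck",.034),("pull",.028),("start_key_top",.099),("imager",0)):
        print(t,[(np.round(r["location"],1).tolist(),round(r["confidence"],2),ray(C,r["location"],z).round(3).tolist()) for r in bot.mark_of(n,t)])
E
```

```text
{'time': 0.0, 'q': array([ 7.72342668e+01,  5.01119991e+00,  1.00337054e+01,  9.50993788e+01,
       -6.12127767e-04,  8.99999171e+01]), 'qd': array([-0.04302076, -0.01194233, -0.03649907, -0.01282776,  0.02091379,
       -0.0630315 ]), 'joint_efforts': array([ 4.66474303e-04, -5.20382345e+01,  4.64808583e+01,  1.61032670e-02,
       -3.94711174e-05, -1.21001843e-06]), 'ee_pos': array([0.12148249, 0.5361775 , 0.23057541]), 'tcp_rot': array([-1.79923127e+02,  6.12015931e-04,  1.67234351e+02]), 'wrist_force': array([-0.15343117, -0.84440809,  0.0185709 ]), 'torque': array([ 0.0164911 ,  0.00851397, -0.03607296]), 'grasp_force': 0.0, 'opening': 0.08574764649544409}
top {'camera_matrix': array([[457.49600978,   0.        , 324.84090741],
       [  0.        , 457.49600978, 196.72517663],
       [  0.        ,   0.        ,   1.        ]]), 'xyz': array([ 0.28628165, -0.04826428,  1.43564773]), 'orientation': array([ 1.17582584e+01, -3.00943753e-02, -9.18553648e+01])}
dish [([317.7, 189.3], 0.79, [0.602, -0.037, 0.034])]
well [([286.7, 190.0], 0.65, [0.604, 0.061, 0.029])]
deck [([303.1, 
[... 328 characters left out ...]
022],
       [  0.        ,   0.        ,   1.        ]]), 'xyz': array([-0.15786246, -0.6260358 ,  0.66085157]), 'orientation': array([ 5.83663039e+01,  2.40615433e-02, -5.20764836e+01])}
dish [([326.5, 209.1], 0.95, [0.584, -0.047, 0.034]), ([315.5, 269.3], 0.95, [0.38, -0.176, 0.034])]
well [([301.5, 191.1], 0.96, [0.62, 0.073, 0.029]), ([428.0, 298.3], 0.6, [0.458, -0.41, 0.029])]
deck [([309.2, 196.3], 0.56, [0.606, 0.032, 0.034]), ([302.3, 193.2], 0.43, [0.606, 0.058, 0.034]), ([256.8, 163.3], 0.3, [0.657, 0.297, 0.034])]
pull [([281.7, 216.8], 0.57, [0.489, 0.03, 0.028])]
start_key_top []
imager [([332.4, 200.7], 0.58, [0.67, -0.002, 0.0]), ([426.7, 237.3], 0.51, [0.68, -0.301, 0.0])]
```

Run:
```python
import cv2
t=cv2.imread("pics/top0.png"); cv2.imwrite("pics/t1.png",cv2.resize(t[110:260,220:420],None,fx=4,fy=4,interpolation=cv2.INTER_CUBIC))
```

```text
(no output)
```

View pics/scene0.png

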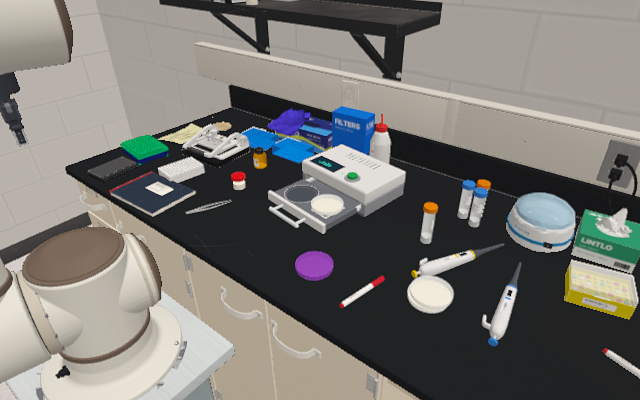

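View pics/t1.png

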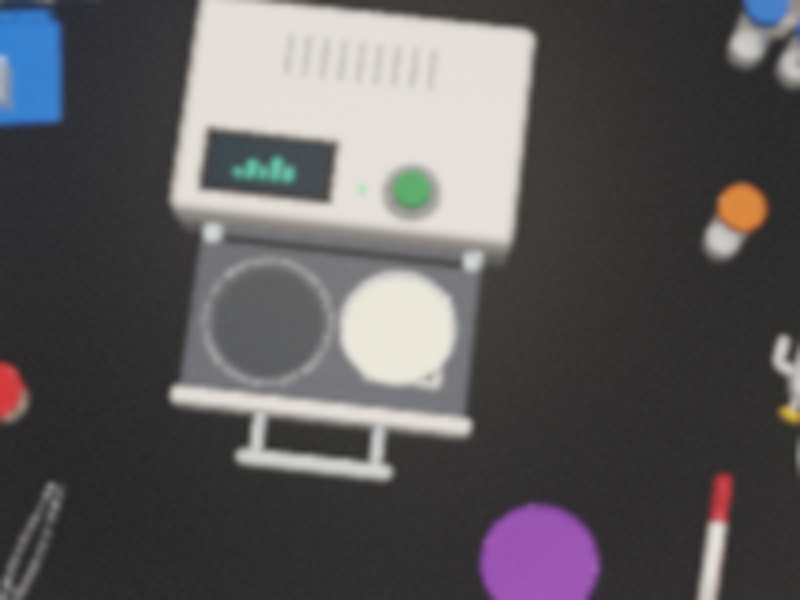

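The dish is the cream disc at top-camera (319,191), lying on the colour card inside the tray. The purple disc at (355,248) is the look-alike on the bench, and the spare stack is at scene (430,293). The well ring is at (287,190) and the key at (322,157).

```bash
cat >> h.py <<'E'
def go(X,yaw=None):
    o=bot.get_obs(); Rt=R.from_euler('xyz',o["tcp_rot"],degrees=True).as_matrix()
    psi=o["tcp_rot"][2]; d=Rt.T@(np.array(X)-o["ee_pos"])
    t=0 if yaw is None else -np.radians((yaw-psi+180)%360-180)
    print("t",round(o["time"],2),"pos",np.round(o["ee_pos"],4),"yaw",round(psi,2),"-> delta",np.round(d,4),"turn",round(t,4),"F",np.round(o["wrist_force"],1))
E
python3 - <<'E'
from h import *
C=cam("top")
f=lambda u,v,z: ray(C,(220+u/4-.4,110+v/4-.4),z)
for n,a,b,z in (("handle",(243,457),(385,472),.028),("front",(172,393),(470,427),.043),("house",(175,207),(510,243),.08)):
    A,B=f(*a,z),f(*b,z); d=A-B; print(n,A.round(3),B.round(3),np.degrees(np.arctan2(-d[0],d[1])))
print("dish",f(398,327,.046),"well",f(268,320,.034),"key",f(411,188,.099))
print(np.round(bot.camera("wrist")["T_tool_cam"],3), bot.camera("wrist")["camera_matrix"])
go([.53,0,.30],85)
E
```

```text
handle [0.498 0.082 0.028] [ 0.482 -0.027  0.028] -7.922335064681033
front [0.547 0.135 0.043] [ 0.513 -0.094  0.043] -8.443452563859513
house [0.685 0.127 0.08 ] [ 0.649 -0.129  0.08 ] -8.193652150250887
dish [ 0.59300591 -0.04106572  0.046     ] well [0.60456923 0.06080676 0.034     ] key [ 0.68910173 -0.05443973  0.099     ]
[[-0.     0.959  0.282  0.071]
 [ 1.     0.     0.    -0.001]
 [ 0.     0.282 -0.959 -0.143]
 [ 0.     0.     0.     1.   ]] [[275.6973209    0.         323.8625636 ]
 [  0.         275.6973209  200.71250208]
 [  0.           0.           1.        ]]
t 0.85 pos [0.1215 0.5364 0.2313] yaw 167.23 -> delta [-0.5169 -0.4329 -0.0687] turn 1.4353 F [ 0.1 -0.1 -0.1]
```

{"fn": "arm_command", "kwargs": {
  "series": [
    [-0.04,-0.03,0,0.15],
    [-0.08,-0.06,0,0.3],
    [-0.12,-0.085,0,0.45],
    [-0.16,-0.11,0,0.6],
    [-0.2,-0.14,0,0.75]
  ],
  "hand": 0.05
}}

```text
time: 1.35
ee_pos: [0.2866, 0.3544, 0.2313]
tcp_rot: [180.0, -0.0, 123.9]
wrist_force: [1.0, 0.6, 1.2]
opening: 0.0501
grasp_force: 0.0
```

```bash
python3 -c "
from h import *
go([.60,0,.20],81.8)"
```

```text
t 1.35 pos [0.2866 0.3544 0.2313] yaw 123.94 -> delta [-0.469   0.0621  0.0313] turn 0.7355 F [1.  0.6 1.2]
```

{"fn": "arm_command", "kwargs": {
  "series": [
    [-0.045,0.006,0.003,0.14],
    [-0.09,0.012,0.006,0.28],
    [-0.135,0.018,0.009,0.42],
    [-0.18,0.024,0.012,0.56],
    [-0.225,0.03,0.015,0.7]
  ]
}}

```text
time: 1.85
ee_pos: [0.4381, 0.1849, 0.2164]
tcp_rot: [180.0, -0.0, 83.8]
wrist_force: [1.0, 1.2, 0.0]
opening: 0.0497
grasp_force: 0.0
```

```bash
python3 -c "
from h import *
go([.60,0,.18],81.8)"
```

```text
t 1.85 pos [0.4381 0.1849 0.2164] yaw 83.82 -> delta [-0.1664  0.1808  0.0365] turn 0.0353 F [1.  1.2 0. ]
```

{"fn": "arm_command", "kwargs": {
  "series": [
    [-0.033,0.036,0.006,0.01],
    [-0.067,0.072,0.012,0.02],
    [-0.1,0.108,0.02,0.03],
    [-0.135,0.145,0.03,0.035],
    [-0.166,0.181,0.036,0.035]
  ]
}}

```text
time: 2.35
ee_pos: [0.6011, 0.0011, 0.1797]
tcp_rot: [-180.0, -0.0, 82.1]
wrist_force: [1.0, 0.9, 0.7]
opening: 0.0502
grasp_force: 0.0
```

{"fn": "arm_command", "kwargs": {
  "series": [
    [0,0,0,0],
    [0,0,0,0],
    [0,0,0,0],
    [0,0,0,0],
    [0,0,0,0]
  ]
}}

```text
time: 2.85
ee_pos: [0.6, 0.004, 0.1812]
tcp_rot: [179.9, -0.0, 82.2]
wrist_force: [0.6, -0.4, 0.4]
opening: 0.05
grasp_force: 0.0
```

Run:
```python
from h import *
go([.60,0,.18],81.8)
C=cam("wrist","w1.png")
for t,z in (("dish",.034),("well",.029),("deck",.034),("pull",.028),("start_key_top",.099)):
    print(t,[(np.round(r["location"],1).tolist(),round(r["confidence"],2),ray(C,r["location"],z).round(4).tolist()) for r in bot.mark_of("wrist",t)])
np.savez("w1.npz",K=C[1],Rc=C[2],p=C[3])
```

```text
t 2.85 pos [0.6    0.004  0.1812] yaw 82.23 -> delta [-0.004   0.0006  0.0012] turn 0.0076 F [ 0.6 -0.4  0.4]
dish [([319.2, 225.1], 0.75, [0.59, -0.0381, 0.034])]
well [([320.8, 133.1], 0.89, [0.6057, 0.0612, 0.029])]
deck [([317.1, 183.5], 0.57, [0.5945, 0.0097, 0.034])]
pull [([223.4, 179.4], 0.94, [0.4932, 0.0269, 0.028])]
start_key_top [([429.9, 251.9], 0.9, [0.6897, -0.052, 0.099])]
```

View pics/w1.png

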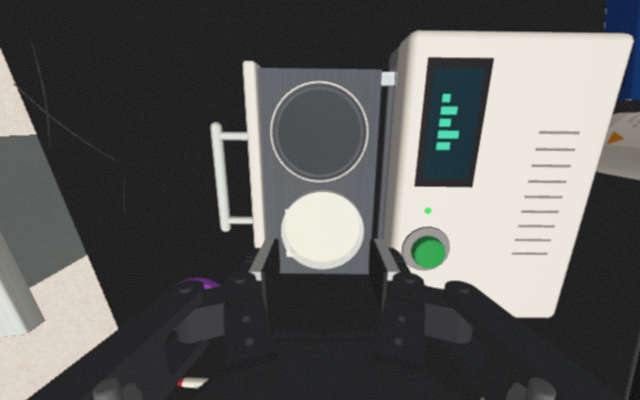

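The wrist view shows the well ring at about (320,131), the cream dish at (322,229), the pull at (222,177) and the key at (429,252). I'll refine these with ellipse fits.

```bash
cat > fit.py <<'E'
from h import *
import types
def discfit(C, zd):
    im=C[0]["color"].astype(int); b,g,r=im[...,0],im[...,1],im[...,2]
    out={}
    hsv=cv2.cvtColor(C[0]["color"],cv2.COLOR_BGR2HSV)
    m=((r>170)&(g>170)&(hsv[...,1]>12)&(hsv[...,0]>15)&(hsv[...,0]<45)).astype(np.uint8)
    return m,hsv
E
python3 - <<'E'
from h import *
im=cv2.imread("pics/w1.png"); z=np.load("w1.npz"); C=(None,z["K"],z["Rc"],z["p"])
print("px dish",im[230,322],"ring",im[131,271:276].tolist(),im[131,365:370].tolist(),"floor",im[131,320],"deck",im[186,275])
g=im.min(2)
def edge(c,rlo,rhi,mode,zpl):
    # sample in world plane: radial profile about c
    pts=[]
    for a in np.radians(np.arange(0,360,4)):
        rr=np.arange(rlo,rhi,.0003); P=np.array([proj(C,[c[0]+q*np.cos(a),c[1]+q*np.sin(a),zpl]) for q in rr],np.float32)
        v=cv2.remap(g,P[:,0].reshape(1,-1),P[:,1].reshape(1,-1),cv2.INTER_LINEAR)[0].astype(float)
        if mode=="ring":
            i=v.argmax(); ok=v[i]>v.mean()+25
        else:
            d=np.gradient(cv2.GaussianBlur(v.reshape(1,-1),(0,0),2)[0]); i=d.argmin(); ok=d[i]<-2
        if ok: pts.append([c[0]+rr[i]*np.cos(a),c[1]+rr[i]*np.sin(a)])
    pts=np.array(pts); keep=np.ones(len(pts),bool)
    for _ in range(5):
        A=np.c_[2*pts[keep],np.ones(keep.sum())]; s=np.linalg.lstsq(A,(pts[keep]**2).sum(1),rcond=None)[0]
        r=np.sqrt(s[2]+s[:2]@s[:2]); e=np.abs(np.hypot(*(pts-s[:2]).T)-r); keep=e<max(.0012,1.5*np.median(e))
    return s[:2].round(4),round(r,4),keep.sum(),len(pts)
print("well",edge([.6057,.0612],.042,.052,"ring",.034))
for h in (.046,.048): print("dish",h,edge([.593,-.0405],.036,.050,"disc",h))
print([ray(C,p,.028).round(4) for p in ((215.5,127),(224.5,228))], [ray(C,p,.043).round(4) for p in ((245,63),(256,246))])
A,B=[ray(C,p,.034) for p in ((264,80),(279,270))];d=A-B;print(np.degrees(np.arctan2(-d[0],d[1])))
E
```

```text
px dish [225 239 241] ring [[169, 176, 179], [129, 131, 133], [100, 98, 98], [92, 88, 90], [101, 94, 94]] [[98, 99, 96], [140, 144, 145], [182, 191, 197], [164, 169, 174], [118, 119, 120]] floor [84 83 79] deck [107 104 101]
well (array([0.6037, 0.0612]), np.float64(0.0493), np.int64(90), 90)
dish 0.046 (array([ 0.5927, -0.0416]), np.float64(0.0452), np.int64(86), 90)
dish 0.048 (array([ 0.5928, -0.0408]), np.float64(0.0449), np.int64(87), 90)
[array([0.4982, 0.0821, 0.028 ]), array([ 0.4809, -0.0291,  0.028 ])] [array([0.5451, 0.1339, 0.043 ]), array([ 0.5172, -0.0497,  0.043 ])]
-6.411862983220912
```

{"fn": "arm_command", "kwargs": {
  "series": [
    [-0.04,0,0,-0.01],
    [-0.08,0,0.02,-0.02],
    [-0.1075,0.0005,0.05,-0.029],
    [-0.1075,0.0005,0.09,-0.029],
    [-0.1075,0.0005,0.115,-0.029]
  ],
  "hand": 0.035
}}

```text
time: 3.65
ee_pos: [0.5849, -0.1045, 0.0625]
tcp_rot: [-179.9, -0.0, 83.7]
wrist_force: [0.4, -0.3, 0.0]
opening: 0.0353
grasp_force: 0.0
```

{"fn": "arm_command", "kwargs": {
  "series": [
    [0,0,0,0],
    [0,0,0,0],
    [0,0,0,0],
    [0,0,0,0],
    [0,0,0,0]
  ]
}}

```text
time: 4.15
ee_pos: [0.5868, -0.1035, 0.0666]
tcp_rot: [179.9, 0.0, 83.8]
wrist_force: [-0.1, -0.0, -0.0]
opening: 0.0351
grasp_force: 0.0
```

Run:
```python
from h import *
go([.5862,-.1026,.037],83.9)
C=cam("wrist","w2.png")
```

```text
t 4.15 pos [ 0.5868 -0.1035  0.0666] yaw 83.83 -> delta [ 0.0008 -0.0007  0.0296] turn -0.0013 F [-0.1 -0.  -0. ]
```

View pics/w2.png

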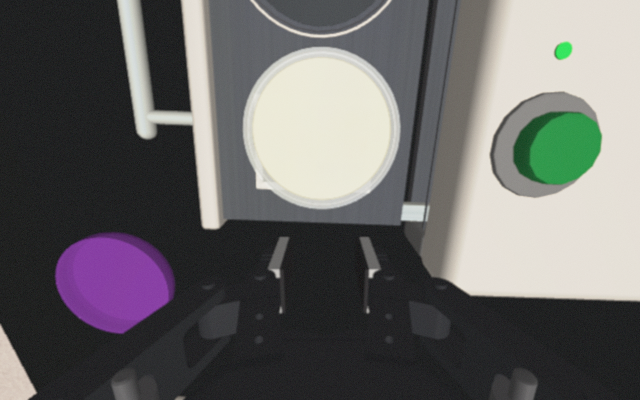

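The fingertips (280,240) and (368,240) straddle the dish centre line (322,128) just off its -y rim. Nothing is touching, so I'll lower to just above the deck.

{"fn": "arm_command", "kwargs": {
  "series": [
    [0,-0.0005,0.01,0],
    [0,-0.0005,0.02,0],
    [0,-0.0005,0.026,0],
    [0,-0.0005,0.0295,0],
    [0,-0.0005,0.0295,0]
  ]
}}

```text
time: 4.7
ee_pos: [0.5851, -0.1034, 0.0348]
tcp_rot: [-179.9, -0.0, 83.8]
wrist_force: [0.3, -0.3, 0.2]
opening: 0.035
grasp_force: 0.0
```

{"fn": "arm_command", "kwargs": {
  "series": [
    [0.003,0,0,0],
    [0.007,0,0,0],
    [0.011,0,0,0],
    [0.015,0,0,0],
    [0.02,0,0,0]
  ]
}}

```text
time: 5.2
ee_pos: [0.5879, -0.0832, 0.036]
tcp_rot: [180.0, 0.0, 83.8]
wrist_force: [1.0, -0.4, -0.2]
opening: 0.0351
grasp_force: 0.1
```

Run:
```python
from h import *
u=np.array([.106,.994]); e=np.array([.6037,.0612])-.0519*u
go([*e,.037],83.9)
C=cam("wrist","w3.png")
```

```text
t 5.2 pos [ 0.5879 -0.0832  0.036 ] yaw 83.82 -> delta [ 0.0934  0.0003 -0.001 ] turn -0.0015 F [ 1.  -0.4 -0.2]
```

View pics/w3.png

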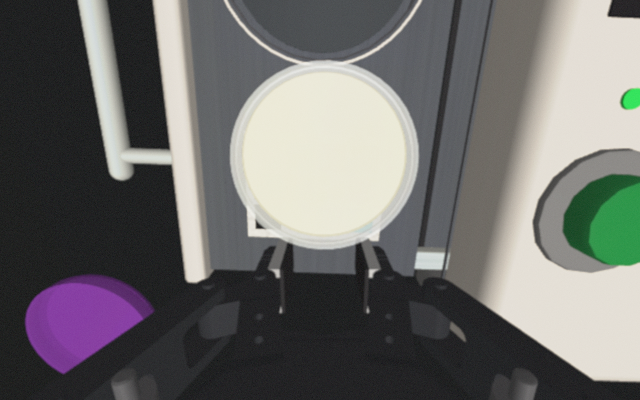

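The cradle touches the rim at (280,243) and (368,243), and the dish is flat and has begun to slide. I'll continue slowly.

{"fn": "arm_command", "kwargs": {
  "series": [
    [0.007,0,0,0],
    [0.014,0,0,0],
    [0.021,0,0,0],
    [0.028,0,0,0],
    [0.035,0,0,0]
  ]
}}

```text
time: 5.75
ee_pos: [0.5916, -0.0481, 0.0358]
tcp_rot: [-180.0, -0.0, 83.8]
wrist_force: [-0.1, -0.4, 1.1]
opening: 0.0349
grasp_force: 0.1
```

{"fn": "arm_command", "kwargs": {
  "series": [
    [0.007,0,0,0],
    [0.014,0,0,0],
    [0.021,0,0,0],
    [0.028,0,0,0],
    [0.034,0,0,0]
  ]
}}

```text
time: 6.25
ee_pos: [0.5953, -0.0143, 0.0358]
tcp_rot: [180.0, -0.0, 83.8]
wrist_force: [-0.7, -0.5, 0.0]
opening: 0.0347
grasp_force: 0.1
```

Run:
```python
from h import *
u=np.array([.106,.994]); e=np.array([.6037,.0612])-.0519*u
go([*e,.037],83.9)
C=cam("wrist","w4.png")
```

```text
t 6.25 pos [ 0.5953 -0.0143  0.0358] yaw 83.82 -> delta [ 0.0241  0.0003 -0.0012] turn -0.0014 F [-0.7 -0.5  0. ]
```

View pics/w4.png

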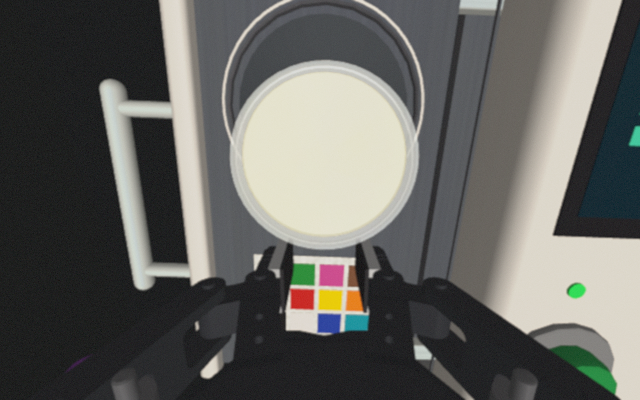

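The dish (centre column 324.5) and ring (centre column 323.5) are aligned to under 1 mm, with about 24 mm left.

{"fn": "arm_command", "kwargs": {
  "series": [
    [0.005,0,0,0],
    [0.01,0,0,0],
    [0.015,0,0,0],
    [0.019,0,0,0],
    [0.022,0,0,0]
  ]
}}

```text
time: 6.8
ee_pos: [0.5976, 0.0072, 0.0358]
tcp_rot: [-180.0, -0.0, 83.8]
wrist_force: [-0.1, -0.3, 0.2]
opening: 0.0351
grasp_force: 0.0
```

{"fn": "arm_command", "kwargs": {
  "series": [
    [0.001,0,0,0],
    [0.002,0,0,0],
    [0.003,0,0,0],
    [0.003,0,0,0],
    [0.003,0,0,0]
  ]
}}

```text
time: 7.3
ee_pos: [0.5979, 0.0098, 0.0358]
tcp_rot: [-180.0, -0.0, 83.8]
wrist_force: [-0.1, 0.2, 0.5]
opening: 0.035
grasp_force: 0.0
```

Run:
```python
from h import *
u=np.array([.106,.994]); e=np.array([.6037,.0612])-.0519*u
go([*e,.037],83.9)
C=cam("wrist","w5.png")
```

```text
t 7.3 pos [0.5979 0.0098 0.0358] yaw 83.81 -> delta [-0.0001  0.0003 -0.0012] turn -0.0016 F [-0.1  0.2  0.5]
```

View pics/w5.png

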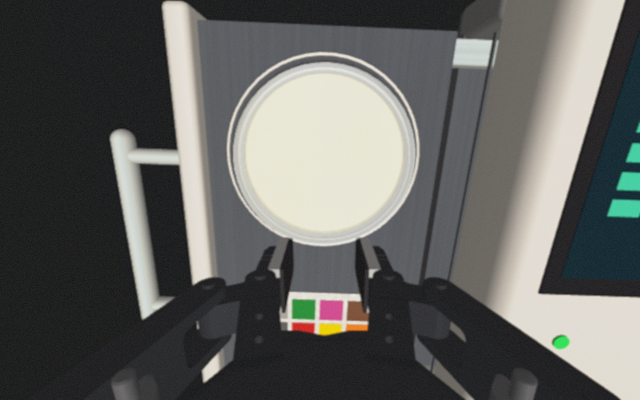

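The dish has shrunk from 187 to 182 px and sits wholly inside the ring with a concentric gap, so it has dropped flat into the well. I'll back off, rise, and go in front of the pull.

{"fn": "arm_command", "kwargs": {
  "series": [
    [-0.005,0,0,0],
    [-0.012,0,0,0],
    [-0.014,0,-0.03,0],
    [-0.014,0,-0.06,0],
    [-0.01,-0.03,-0.07,0.01]
  ]
}}

```text
time: 7.85
ee_pos: [0.5696, 0.002, 0.1086]
tcp_rot: [179.7, -0.0, 83.2]
wrist_force: [-0.3, 0.1, -0.1]
opening: 0.035
grasp_force: 0.0
```

{"fn": "arm_command", "kwargs": {
  "series": [
    [0.005,-0.035,0,0.01],
    [0.01,-0.07,0,0.02],
    [0.017,-0.1135,0,0.0285],
    [0.017,-0.1135,0,0.0285],
    [0.017,-0.1135,0,0.0285]
  ],
  "hand": 0
}}

```text
time: 8.35
ee_pos: [0.456, 0.0332, 0.1063]
tcp_rot: [179.9, -0.0, 81.6]
wrist_force: [0.1, -0.9, -0.2]
opening: 0.0004
grasp_force: 0.0
```

Run:
```python
from h import *
go([.456,.0324,.021],81.6)
C=cam("wrist","w6.png")
for t,z in (("dish",.029),("well",.029),("pull",.028),("start_key_top",.099)):
    print(t,[(np.round(r["location"],1).tolist(),round(r["confidence"],2),ray(C,r["location"],z).round(4).tolist()) for r in bot.mark_of("wrist",t)])
```

```text
t 8.35 pos [0.456  0.0332 0.1063] yaw 81.63 -> delta [-0.0008 -0.      0.0853] turn 0.0005 F [ 0.1 -0.9 -0.2]
dish [([499.4, 148.5], 0.56, [0.6013, 0.0614, 0.029])]
well [([500.6, 147.9], 0.61, [0.6023, 0.0617, 0.029])]
pull [([364.8, 207.7], 0.76, [0.4912, 0.0278, 0.028])]
start_key_top []
```

View pics/w6.png

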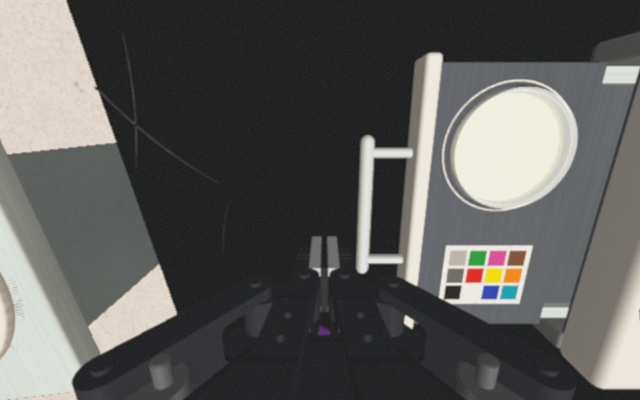

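The dish sits flat in the well at (510,147) and the pull bar is at (366,205), to +x of the closed fingers. I'll descend and push.

{"fn": "arm_command", "kwargs": {
  "series": [
    [0,0,0.025,0],
    [0,0,0.05,0],
    [0,0,0.07,0],
    [0,0,0.083,0],
    [0,0,0.085,0]
  ]
}}

```text
time: 9.1
ee_pos: [0.4556, 0.0332, 0.0192]
tcp_rot: [-179.8, 0.0, 81.6]
wrist_force: [0.3, 0.3, 0.1]
opening: -0.0003
grasp_force: 0.0
```

{"fn": "arm_command", "kwargs": {
  "series": [
    [0,0.004,0,0],
    [0,0.008,0,0],
    [0,0.012,0,0],
    [0,0.016,0,0],
    [0,0.02,0,0]
  ]
}}

```text
time: 9.6
ee_pos: [0.4766, 0.0305, 0.0213]
tcp_rot: [180.0, -0.0, 81.6]
wrist_force: [-2.0, 0.8, 3.8]
opening: 0.0002
grasp_force: 1.7
```

{"fn": "arm_command", "kwargs": {
  "series": [
    [0,0.004,0,0],
    [0,0.008,0,0],
    [0,0.012,0,0],
    [0,0.016,0,0],
    [0,0.02,0,0]
  ]
}}

```text
time: 10.1
ee_pos: [0.4962, 0.0275, 0.0208]
tcp_rot: [180.0, -0.0, 81.6]
wrist_force: [-1.4, 0.4, 3.2]
opening: -0.0001
grasp_force: 1.8
```

{"fn": "arm_command", "kwargs": {
  "series": [
    [0,0.006,0,0],
    [0,0.012,0,0],
    [0,0.018,0,0],
    [0,0.024,0,0],
    [0,0.03,0,0]
  ]
}}

```text
time: 10.6
ee_pos: [0.526, 0.0231, 0.0207]
tcp_rot: [-180.0, -0.0, 81.6]
wrist_force: [-2.5, 1.0, 4.3]
opening: -0.0
grasp_force: 1.8
```

{"fn": "arm_command", "kwargs": {
  "series": [
    [0,0.006,0,0],
    [0,0.012,0,0],
    [0,0.018,0,0],
    [0,0.024,0,0],
    [0,0.03,0,0]
  ]
}}

```text
time: 11.1
ee_pos: [0.5557, 0.0187, 0.0208]
tcp_rot: [-180.0, -0.0, 81.6]
wrist_force: [-1.3, 0.9, 3.9]
opening: -0.0003
grasp_force: 1.8
```

Run:
```python
from h import *
go([.5967,.0117,.021],81.6)
C=cam("wrist","w7.png")
for t,z in (("well",.029),("pull",.028),("start_key_top",.099)):
    print(t,[(np.round(r["location"],1).tolist(),round(r["confidence"],2),ray(C,r["location"],z).round(4).tolist()) for r in bot.mark_of("wrist",t)])
```

```text
t 11.1 pos [0.5557 0.0187 0.0208] yaw 81.6 -> delta [-0.001   0.0416 -0.0002] turn 0.0001 F [-1.3  0.9  3.9]
well [([560.5, 264.4], 0.52, [0.6838, -0.0052, 0.029])]
pull [([356.5, 257.2], 0.89, [0.5741, 0.0149, 0.028])]
start_key_top [([356.6, 257.2], 0.37, [0.5705, 0.0536, 0.099])]
```

View pics/w7.png

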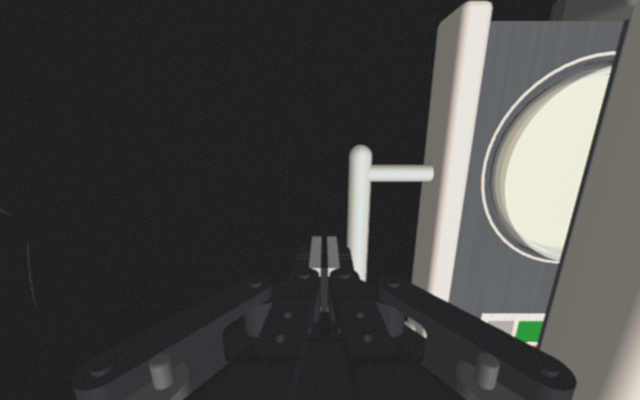

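The dish is passing under the slot at (560,170) and the bar is at (358,240). About 44 mm remain, so I'll slow towards the end.

{"fn": "arm_command", "kwargs": {
  "series": [
    [0,0.006,0,0],
    [0,0.012,0,0],
    [0,0.018,0,0],
    [0,0.023,0,0],
    [0,0.028,0,0]
  ]
}}

```text
time: 11.8
ee_pos: [0.5833, 0.0147, 0.0206]
tcp_rot: [-180.0, 0.0, 81.6]
wrist_force: [-3.3, -0.1, 0.4]
opening: -0.0
grasp_force: 1.0
```

{"fn": "arm_command", "kwargs": {
  "series": [
    [0,0.002,0,0],
    [0,0.004,0,0],
    [0,0.006,0,0],
    [0,0.008,0,0],
    [0,0.01,0,0]
  ]
}}

```text
time: 12.3
ee_pos: [0.5929, 0.0133, 0.0208]
tcp_rot: [180.0, 0.0, 81.6]
wrist_force: [-2.0, -0.3, -0.9]
opening: -0.0005
grasp_force: 0.9
```

{"fn": "arm_command", "kwargs": {
  "series": [
    [0,0.001,0,0],
    [0,0.002,0,0],
    [0,0.003,0,0],
    [0,0.004,0,0],
    [0,0.005,0,0]
  ]
}}

```text
time: 12.8
ee_pos: [0.5978, 0.0125, 0.0208]
tcp_rot: [180.0, 0.0, 81.6]
wrist_force: [-1.8, 0.7, -0.4]
opening: 0.0001
grasp_force: 0.9
```

{"fn": "arm_command", "kwargs": {
  "series": [
    [0,0.001,0,0],
    [0,0.002,0,0],
    [0,0.003,0,0],
    [0,0.004,0,0],
    [0,0.004,0,0]
  ]
}}

```text
time: 13.3
ee_pos: [0.601, 0.012, 0.0208]
tcp_rot: [-179.9, -0.0, 81.6]
wrist_force: [-5.9, 0.7, 3.2]
opening: -0.0002
grasp_force: 3.5
```

Run:
```python
from h import *
go([.5967,.0117,.021],81.6)
C=cam("wrist","w8.png")
```

```text
t 13.3 pos [0.601  0.012  0.0208] yaw 81.61 -> delta [-0.001  -0.0042 -0.0002] turn 0.0002 F [-5.9  0.7  3.2]
```

View pics/w8.png

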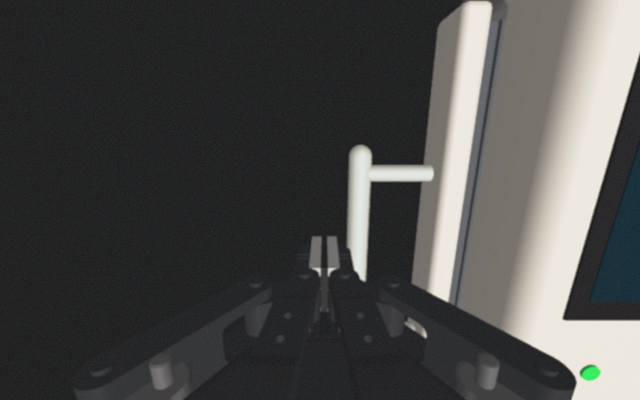

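The tray front is almost against the housing, with a thin strip still visible at (477,160). I'll push in small steps until a firm stop.

{"fn": "arm_command", "kwargs": {
  "series": [
    [0,0.0005,0,0],
    [0,0.001,0,0],
    [0,0.0015,0,0],
    [0,0.002,0,0],
    [0,0.002,0,0]
  ]
}}

```text
time: 13.85
ee_pos: [0.6012, 0.012, 0.0206]
tcp_rot: [-179.7, 0.0, 81.6]
wrist_force: [-15.0, 2.0, 8.5]
opening: -0.0001
grasp_force: 8.7
```

Firm stop: 15 N with no motion, after about 130 mm of travel, so the tray is shut. Now I'll retreat, then go up and over to the key.

{"fn": "arm_command", "kwargs": {
  "series": [
    [0,-0.01,0,0],
    [0,-0.025,0,0],
    [0,-0.035,-0.03,0],
    [0,-0.035,-0.075,0],
    [0,-0.035,-0.12,0]
  ]
}}

```text
time: 14.35
ee_pos: [0.5686, 0.0168, 0.1422]
tcp_rot: [180.0, 0.0, 81.6]
wrist_force: [1.5, 0.4, -0.1]
opening: 0.0004
grasp_force: 0.0
```

{"fn": "arm_command", "kwargs": {
  "series": [
    [-0.02,0.02,-0.01,0],
    [-0.04,0.05,-0.01,0],
    [-0.06,0.08,-0.01,0],
    [-0.075,0.1,-0.01,0],
    [-0.075,0.1,-0.01,0]
  ]
}}

```text
time: 14.85
ee_pos: [0.6587, -0.0743, 0.1499]
tcp_rot: [180.0, 0.0, 81.5]
wrist_force: [-0.5, -0.3, 0.2]
opening: -0.0003
grasp_force: 0.0
```

{"fn": "arm_command", "kwargs": {
  "series": [
    [0,0,0,0],
    [0,0,0,0],
    [0,0,0,0],
    [0,0,0,0],
    [0,0,0,0]
  ]
}}

```text
time: 15.35
ee_pos: [0.6569, -0.0716, 0.1512]
tcp_rot: [180.0, 0.0, 81.6]
wrist_force: [1.0, 0.1, -0.2]
opening: 0.0
grasp_force: 0.0
```

Run:
```python
from h import *
go([.6893,-.053,.103],81.6)
C=cam("wrist","w9.png"); T=cam("top","t2.png")
for n,D in (("wrist",C),("top",T)):
  for t,z in (("pull",.028),("start_key_top",.099)):
    print(n,t,[(np.round(r["location"],1).tolist(),round(r["confidence"],2),ray(D,r["location"],z).round(4).tolist()) for r in bot.mark_of(n,t)])
im=C[0]["color"].astype(int); m=((im[...,1]>im[...,2]+50)&(im[...,1]>im[...,0]+40)).astype(np.uint8)
n,l,s,c=cv2.connectedComponentsWithStats(m)
for i in range(1,n):
    if s[i,4]>200: print(s[i],c[i],ray(C,c[i],.099))
```

```text
t 15.35 pos [ 0.6569 -0.0716  0.1512] yaw 81.64 -> delta [0.0231 0.0294 0.0482] turn 0.0006 F [ 1.   0.1 -0.2]
wrist pull [([268.6, 118.7], 0.79, [0.6177, 0.0067, 0.028])]
wrist start_key_top [([360.2, 185.2], 0.97, [0.6876, -0.0506, 0.099])]
top pull [([308.3, 186.7], 0.47, [0.6131, -0.0073, 0.028])]
top start_key_top []
[ 344  170   39   39 1180] [363.16949153 189.0059322 ] [ 0.68941992 -0.05370302  0.099     ]
```

View pics/w9.png

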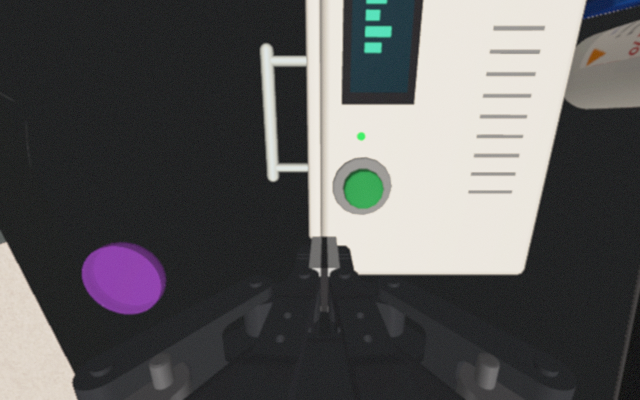

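The tray is shut, its white front flush with the housing at (313,150), and the key is at (363,187). Now I'll press it.

{"fn": "arm_command", "kwargs": {
  "series": [
    [0.012,0.015,0,0],
    [0.023,0.029,0,0],
    [0.023,0.029,0.02,0],
    [0.023,0.029,0.035,0],
    [0.023,0.029,0.045,0]
  ]
}}

```text
time: 16.15
ee_pos: [0.6883, -0.0536, 0.1038]
tcp_rot: [-179.9, 0.0, 81.6]
wrist_force: [-0.0, -0.3, -0.4]
opening: 0.0002
grasp_force: 0.0
```

{"fn": "arm_command", "kwargs": {
  "series": [
    [0,0,0.002,0],
    [0,0,0.004,0],
    [0,0,0.006,0],
    [0,0,0.008,0],
    [0,0,0.01,0]
  ]
}}

```text
time: 16.65
ee_pos: [0.6893, -0.0537, 0.0965]
tcp_rot: [179.9, 0.0, 81.6]
wrist_force: [-0.3, -0.5, 3.3]
opening: 0.0002
grasp_force: 1.1
```

{"fn": "arm_command", "kwargs": {
  "series": [
    [0,0,0.001,0],
    [0,0,0.002,0],
    [0,0,0.003,0],
    [0,0,0.003,0],
    [0,0,0.003,0]
  ]
}}

```text
time: 17.15
ee_pos: [0.6893, -0.0536, 0.0931]
tcp_rot: [180.0, 0.0, 81.6]
wrist_force: [0.9, -1.5, 5.3]
opening: 0.0002
grasp_force: 2.3
```

{"fn": "arm_command", "kwargs": {
  "series": [
    [0,0,0.0005,0],
    [0,0,0.001,0],
    [0,0,0.0015,0],
    [0,0,0.0015,0],
    [0,0,0.0015,0]
  ]
}}

```text
time: 17.65
ee_pos: [0.6894, -0.0536, 0.0929]
tcp_rot: [179.9, 0.0, 81.6]
wrist_force: [-1.9, -1.8, 11.7]
opening: 0.0003
grasp_force: 5.9
```

The key is bottomed out: 11.7 N, no further travel, z = 0.093. I'll release it.

{"fn": "arm_command", "kwargs": {
  "series": [
    [0,0,-0.004,0],
    [0,0,-0.01,0],
    [0,0,-0.02,0],
    [0,0,-0.04,0],
    [0,0,-0.06,0]
  ]
}}

```text
time: 18.15
ee_pos: [0.6885, -0.0533, 0.1516]
tcp_rot: [-179.9, -0.0, 81.6]
wrist_force: [0.6, 0.4, 0.5]
opening: -0.0002
grasp_force: 0.0
```

{"fn": "arm_command", "kwargs": {
  "series": [
    [0,0,-0.01,0],
    [0,0,-0.01,0],
    [0,0,-0.01,0],
    [0,0,-0.01,0],
    [0,0,-0.01,0]
  ]
}}

```text
time: 18.65
ee_pos: [0.6887, -0.0535, 0.1601]
tcp_rot: [-179.9, 0.0, 81.6]
wrist_force: [-0.1, -0.3, 0.7]
opening: -0.0001
grasp_force: 0.0
```

Run:
```python
from h import *
C=cam("wrist")
print([(r["confidence"],ray(C,r["location"],.028).round(4)) for r in bot.mark_of("wrist","pull")])
print(bot.get_obs()["ee_pos"], bot.job_done())
```

```text
[(0.86, array([0.6184, 0.0085, 0.028 ]))]
the job is handed in; nothing more can be done
[ 0.68879923 -0.05348752  0.16056081] None
```

I nudged the dish flat into the well, pushed the tray gently shut, and pressed the start key fully down and released it. I handed the job in at about 19 s, but no verdict came back; I didn't look at the key again after release.

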